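Back the ratchet feed off by one notch

TASK

The stop bar of the bench ratchet feed has been fed one notch too far: free the wheel by pushing the pawl's upright thumb tab sideways with a fingertip until the pawl's nose is lifted clear of the teeth, then push the top spoke of the cross handle so that the wheel turns backward (its top to the right, seen from the robot) by one notch, and press the thumb tab back so that the nose drops fully into the next gap. Do not turn the wheel forward or two notches back, nothing needs gripping, and leave the loose things lying around where they are.

Things in the scene. Friction and masses are not known exactly. Their poses are not given: they have to be found in the camera images.
- ratchet_feed: Grey steel frame, fixed to the bench. Origin: centre of its underside, on the bench; z up, -x is its front, roughly towards the robot, +y its left seen from the robot. Foot 130 x 250 x 12 mm (x -55 to +75). Back plate behind the wheel: x 24 to 36 mm, 128 mm high, its ear behind the pawl pivot 162 mm. At the very back (x 54, z 87 mm) a stop bar geared to the wheel, y -180 to +140.
- wheel_axle (a point): Centre of the toothed wheel, on its horizontal axle (along the frame's x), 112 mm above the bench. Wheel: 8 saw teeth, 92 mm over the teeth, frame x -4 to +14 mm. On the same axle, in the plane 50 mm nearer to the robot (frame x = -50), a cross handle: four steel rods of 10 mm diameter, 90 degrees apart, ending in balls. Backing off a notch draws the stop bar 12 mm to the left.
- spoke_tip (a point): Centre of the black ball (16 mm diameter) at the end of the top spoke, 84 mm from the axle, in the plane frame x = -50 mm. At the start this spoke leans 20 to 26 degrees to the left of upright seen from the robot; one notch back it leans 22.5 degrees to the right. The wheel turns with light friction (about 1.5 N at the ball) and stays where it is left.
- feed_wheel (a joint): Angle of the wheel in rad; 0 = at rest in the notch it starts in, with about 0.06 of play either way under the seated pawl. Grows as it turns backward (clockwise seen from the robot, its top to the right); forward is negative. One notch is 0.785 rad (45 degrees). Starts between -0.05 and 0.04. The seated pawl blocks backward turning.
- pawl_tab (a point): Middle of the rounded top edge (10 mm thick) of the pawl's upright thumb tab: a steel plate 24 mm wide along the frame's x (-12 to +12 mm), 7 mm thick, rising 53 mm from the pawl's pivot, which lies at frame y -60, z 156 mm. Seated, the tab leans 20 degrees to the left, over the wheel; pushed to the right (frame -y) it lifts the nose, pushed back to the left it lowers it.
- pawl (a joint): Angle of the pawl in rad; 0 = nose fully down between two teeth on top of the wheel, 0.8 = stop, fully up; from 0.25 the nose is clear. The pivot is stiff (1 N at the tab's top), so the pawl stays where left. The nose drops home if the wheel is one notch back up to 0.1 rad short or 0.04 beyond; with the wheel turned further it lands on a tooth.
- tape_roll: Bystander: black roll of tape, 66 mm across, 18 mm high, lying loose in front of the frame; origin under its centre.
- bolt_b: Bystander: loose steel bolt with nut, 41 mm long, in front of the frame; origin under its centre.
- bolt_d: Bystander: loose brass-coloured bolt, 43 mm long, in front of the frame; origin under its centre.
- eraser_block: Bystander: loose cork sanding block, 52 x 68 x 24 mm, to the left of the frame; origin under its centre.
- marker_black: Bystander: loose black marker pen, 128 mm long, behind the frame; origin under its centre.
- punch_rod: Bystander: loose thin steel punch, 114 x 60 x 8 mm, behind the frame; origin under its centre.

How it is judged:
By the outcome, as a careful person would: the job done as asked, in the order asked, and still so for the second after the job is handed in, with the robot touching nothing.
It also fails if it takes over 61 s, if anything falls off the work surface, if the arm or the gripper's body presses on something with over 40 N, if the wrist force passes 120 N, or if a joint passes its speed limit or range.

ROBOT

A 7-joint arm with a two-finger parallel gripper is mounted at the origin on a cart in front of the work surface, level with it; the furniture and walls round the work are solid. World frame = base frame: x ahead of the robot, y to its left, z up, the work surface at z = 0. Lengths are in m, angles in rad, forces in N, time in s.
With the tool pointing down it reaches from about 0.35 to 0.9 m from the base axis. Payload 8.1 kg.
Tool frame: the origin (TCP) lies midway between the tips of the shut fingers; the grasp point (between the pads) lies 19 mm behind it; z points along the fingers, y is the line along which they close (so a half turn about z gives the same grasp; the last joint's range is limited). The gripper opens to 85 mm and grips with 20 to 120 N. Pads are 22 mm wide; open, the fingers measure 114 mm over their backs; the gripper's body (76 mm by 85 mm) begins 54 mm behind the grasp point. The pads swing forward as they close: fully open they stand 13 mm farther back than shut.
Start: joints at [-0.103, 0.434, 0.025, 1.573, -0.012, 1.134, -0.075], TCP at [0.625, -0, 0.231] pointing down, gripper open.
Joint ranges: [-2.62, 2.62], [-0.44, 2.09], [-1.27, 1.32], [0.08, 2.57], [-1.32, 4.46], [0.12, 2], [-2.74, 2.74]. Speed limits (rad/s): [2.22, 2.22, 3.01, 3.01, 3.14, 3.14, 3.14].

INTERFACE

Orientations are given as a unit quaternion [x, y, z, w].
In Python, from workcell import arm, cams gives the robot as it stands. The module is installed in compiled form; this text tells all that it offers.
- The arm moves only by the tool play_rows, never from a script. Its argument "series" is a list of rows, each a list of 6 numbers: the shift along the tool's x, y, z in units of 0.05 m (1.0 is 0.05 m), then the turn, a rotation vector about the tool's x, y, z in units of 0.08 rad (1.0 is 0.08 rad). A call has 1 to 10 rows; each row shifts and turns the commanded pose from where the row before left it, along the tool's axes as they then stand; what a row does not reach is not made up. A row lasts 1/8 s, in which the tool goes at most 62.5 mm and 10.7 degrees, less where a joint would pass 70% of its speed; a pose out of reach is approached as far as the arm can. A call with a number of a shift or a turn outside -1 to 1 is refused whole. A call with a gripper value outside its range is refused whole. "grip" is the closure, from 0 (fully open) to 1 (shut), set as the call begins (left out, the last holds). The fingers move at their own pace and stop on an object; "squeeze" is the grip in N (left out, the last holds). Time passes only in rows, so rows that do not move let the fingers close. It gives the time, the measured TCP pose, the force, the opening and the grip force at its end, in the units of the state.
- arm.read_state(): the state, without advancing time (a new reading comes with each control period).
- cams.camera(name): name is "scene" or "side" or "wrist"; returns the picture (420x560x3 uint8, red, green, blue); there is no depth.
- cams.camera_info(name): a dict with "fx", "fy", "cx", "cy" (pixels), "camera_from_world" (4x4, takes a point from world to camera coordinates). Camera axes: x right, y down, z forward; pixel columns grow to the right and rows downward; lengths in m; the calibration is good to about 2 mm. A picture is of the moment at which its call begins: read the wrist's pose just before it. camera_info takes no time and is no camera call; for the wrist camera it gives the pose at the moment of the call.
- arm.sign_off(): hands the job in; it is judged then, once.
The state is a dict: "time": time; "joint_pos": joint angles; "qvel": joint speeds; "effort": joint torques, N m; "eef_pos": TCP position; "orientation": TCP orientation; "ft_force": force on the tool from outside, world axes, zero at the start; "wrist_torque": the same for the moment, N m; "gripper_width": opening from 0.0 (shut) to 1.0 (fully open); "finger_force": force on a finger pad.
Only numpy, scipy, OpenCV 4.12 (cv2) and the standard library are available. Lean on these libraries where they do the work, as an engineer would, in place of code of your own. Each camera call takes 0.05 s, during which the arm holds its last target. There are 200 camera calls.

## Working session

There is one attempt and no reset: what is moved stays moved. The work goes in short steps, Python scripts to look and compute and a tool call to move; the robot and the scene stay as the last step left them, time stands still between calls to the robot, and variables do not carry over. Pictures are saved under pics/ and viewed, at most 10 in all, crops included, and the job is handed in when it is done.

Besides the shell and the picture viewer there is one more tool, called by a JSON object that holds its "fn" and its "kwargs", one argument or row to a line. play_rows: Moves the arm, as the interface text tells. Its arguments: {"type":"object","properties":{"series":{"type":"array","items":{"type":"array","items":{"type":"number","minimum":-1,"maximum":1}}},"grip":{"type":"number"},"squeeze":{"type":"number"}},"required":["series"]}

```bash
mkdir -p pics; python3 - <<'E'
from workcell import arm,cams
import cv2
s=arm.read_state();print(s['time'],s['eef_pos'],s['orientation'],s['gripper_width'])
for n in('scene','side'):
    cv2.imwrite(f'pics/{n}0.png',cams.camera(n)[:,:,::-1]);i=cams.camera_info(n);print(n,i['fx'],i['fy'],i['cx'],i['cy'],i['camera_from_world'])
E
```

```text
0.0 [ 6.24486154e-01 -5.92132082e-05  2.30508189e-01] [ 7.07131725e-01  7.07081369e-01 -6.28984821e-04 -5.13982278e-04] 1.0011429661732387
scene 494.2425735287428 494.2425735287428 279.3247407887276 207.52009396357283 [[-0.84404021 -0.53590307 -0.02010036  0.51158664]
 [-0.24956685  0.42568747 -0.86977386  0.26383345]
 [ 0.47467095 -0.72910772 -0.49304098  0.86402661]
 [ 0.          0.          0.          1.        ]]
side 532.5088109985136 532.5088109985136 278.33796968493635 211.17485872856517 [[ 9.82760238e-01 -1.84883816e-01  5.36957053e-04 -5.56168816e-01]
 [-9.50752805e-02 -5.07864539e-01 -8.56174223e-01  2.13189936e-01]
 [ 1.58565459e-01  8.41362933e-01 -5.16686956e-01  8.88299715e-01]
 [ 0.00000000e+00  0.00000000e+00  0.00000000e+00  1.00000000e+00]]
```

View pics/scene0.png

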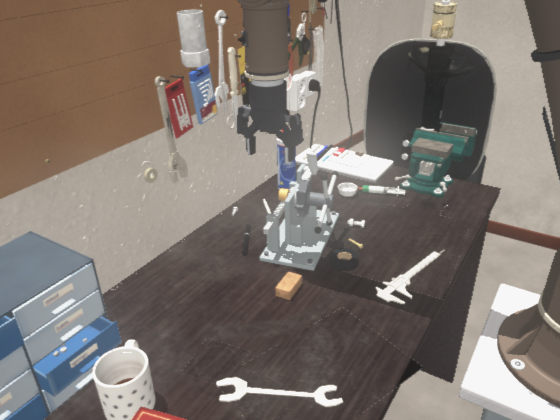

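View pics/side0.png

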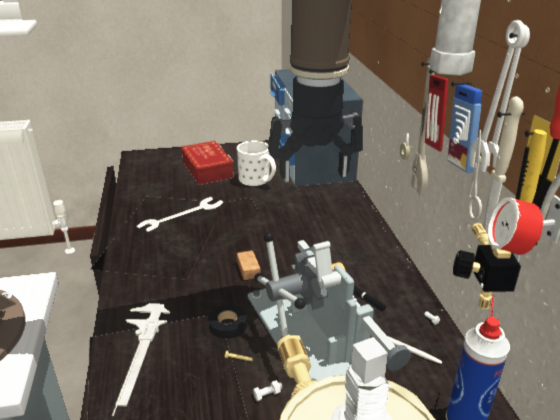

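The scene view has the frame around (300,215) with the gripper above it. The side view has the black ball of the top spoke near (269,238) and the tab near (321,250). I'll enlarge both.

```bash
python3 - <<'E'
import cv2,numpy as np
a=cv2.imread('pics/scene0.png')[165:285,240:370];b=cv2.imread('pics/side0.png')[225:365,230:410]
cv2.imwrite('pics/crop0.png',cv2.resize(a,None,fx=5,fy=5,interpolation=cv2.INTER_CUBIC)) 
cv2.imwrite('pics/crop1.png',cv2.resize(b,None,fx=4,fy=4,interpolation=cv2.INTER_CUBIC))
E
```

```text
(no output)
```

View pics/crop0.png

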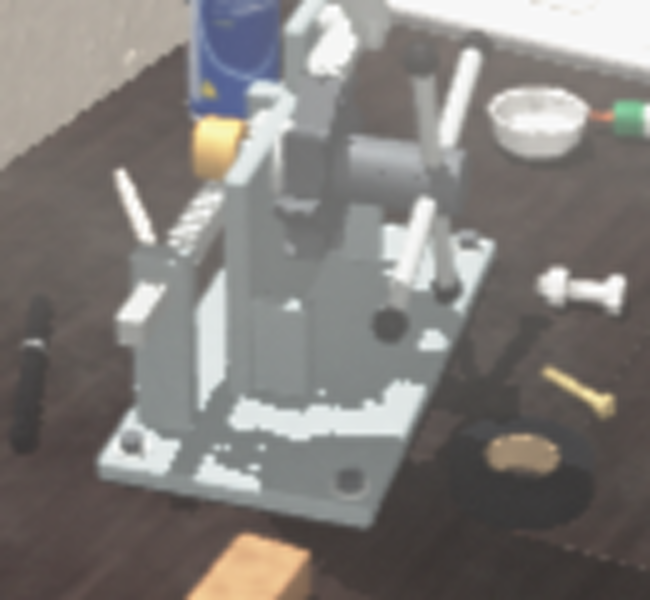

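View pics/crop1.png

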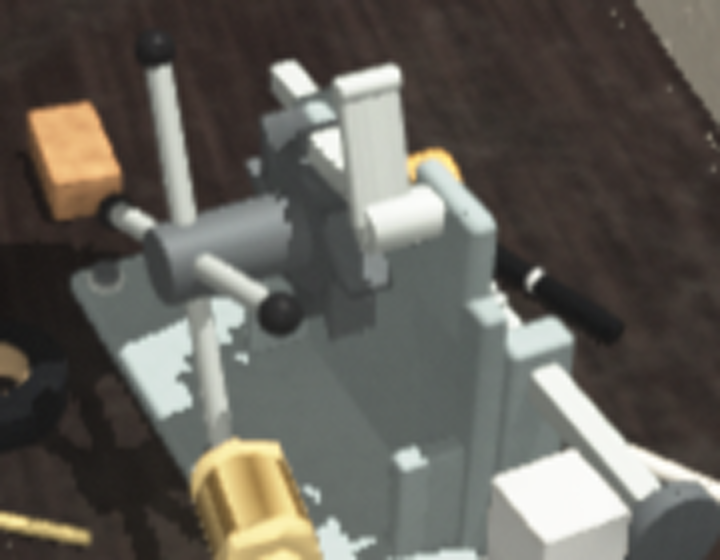

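```bash
cat > fit.py <<'E'
from workcell import cams
import numpy as np
from scipy.optimize import least_squares
I={n:cams.camera_info(n) for n in('scene','side')}
def proj(n,p):
    i=I[n];c=i['camera_from_world']@np.r_[p,1];return np.array([i['fx']*c[0]/c[2]+i['cx'],i['fy']*c[1]/c[2]+i['cy']])
def W(q,p):
    c,s=np.cos(q[2]),np.sin(q[2]);return np.array([q[0]+c*p[0]-s*p[1],q[1]+s*p[0]+c*p[1],p[2]])
def ball(a,k): # a lean to right; k-th spoke clockwise
    t=a+k*np.pi/2;return np.array([-.05,-.084*np.sin(t),.112+.084*np.cos(t)])
def tab(p,r=.053):
    t=np.radians(-20)+p;return np.array([0,-.06-r*np.sin(t),.156+r*np.cos(t)])
s=lambda u,v:np.array([240+u/5,165+v/5]);d=lambda u,v:np.array([230+u/4,225+v/4])
E
cat > f0.py <<'E'
from fit import *
obs=[('scene',s(100,463),lambda q:[.075,.125,.012]),('scene',s(371,516),lambda q:[-.055,.125,.012]),('scene',s(493,240),lambda q:[-.055,-.125,.012]),
('side',d(73,278),lambda q:[-.055,.125,.012]),('side',d(368,77),lambda q:tab(0))]
for k,c,m in((0,s(420,57),d(155,47)),(1,s(478,45),d(280,313)),(2,s(445,290),None),(3,s(388,325),d(113,207))):
    obs.append(('scene',c,lambda q,k=k:ball(q[3],k)))
    if m is not None: obs.append(('side',m,lambda q,k=k:ball(q[3],k)))
f=lambda q:np.concatenate([proj(n,W(q,f(q)))-c for n,c,f in obs])
r=least_squares(f,[.62,-.1,0,-.4],loss='soft_l1')
print(r.x,np.degrees(r.x[2:]));print(f(r.x).reshape(-1,2).round(1).tolist())
print(W(r.x,tab(0)),W(r.x,ball(r.x[3],0)))
E
python3 f0.py
```

```text
[ 0.59202381 -0.0965958   0.24474838 -0.39122131] [ 14.02304946 -22.41532964]
[[-1.3, -0.4], [-0.4, -1.2], [-0.2, -0.5], [-2.0, -1.8], [-1.0, 1.5], [-0.3, 0.1], [-0.4, 0.3], [-1.4, 0.4], [0.1, 0.4], [-0.5, -0.4], [-0.0, -0.4], [-0.2, 0.4]]
[ 0.60217013 -0.13722085  0.20580371] [ 0.53575247 -0.07763529  0.1896533 ]
```

{"fn": "play_rows", "kwargs": {
  "series": [
    [0,0,0,0,0,-1],
    [0,0,0,0,0,-1],
    [0,0,0,0,0,-1.0],
    [0,0,0,0,0,-0.06],
    [-0.5,-0.3,0,0,0,0],
    [-0.5,-0.3,0,0,0,0],
    [-0.5,-0.3,0,0,0,0],
    [-0.3,-0.16,0,0,0,0],
    [0,0,0,0,0,0]
  ],
  "grip": 1,
  "squeeze": 20
}}

```text
time: 1.23
eef_pos: [0.5952, -0.1013, 0.2313]
orientation: [0.617, 0.787, -0.0, 0.0]
ft_force: [0.4, 0.9, 0.3]
gripper_width: -0.003
finger_force: 0.0
```

```bash
cat > st.py <<'E'
from workcell import arm
from fit import *
import sys,cv2
from scipy.spatial.transform import Rotation as R
q=[0.59202381,-0.0965958,0.24474838]
st=arm.read_state();p=np.array(st['eef_pos']);c,sn=np.cos(q[2]),np.sin(q[2]);e=p[:2]-q[:2]
print(st['time'],'frame mm',1e3*np.array([c*e[0]+sn*e[1],-sn*e[0]+c*e[1],p[2]]).round(4),'F',np.round(st['ft_force'],1),'w',st['gripper_width'])
print((R.from_euler('z',-q[2])*R.from_quat(st['orientation'])).as_matrix().round(3).tolist())
for n in sys.argv[2:]: cv2.imwrite(f'pics/{n}{sys.argv[1]}.png',cams.camera(n)[:,:,::-1])
E
python3 st.py 1 side wrist scene; python3 - <<'E'
import cv2,numpy as np
g=lambda n:cv2.imread(f'pics/{n}1.png')
a=cv2.resize(g('side')[170:330,220:380],(480,480),interpolation=2)
b=cv2.resize(g('wrist'),(320,240));c=cv2.resize(g('scene')[120:240,250:410],(320,240))
cv2.imwrite('pics/c1.png',np.hstack([a,np.vstack([b,c])]))
E
```

```text
1.225 frame mm [  1.9  -5.4 231.3] F [0.4 0.9 0.3] w -0.0029427498097036884
[[0.003, 1.0, -0.0], [1.0, -0.003, -0.0], [-0.0, -0.0, -1.0]]
```

View pics/c1.png

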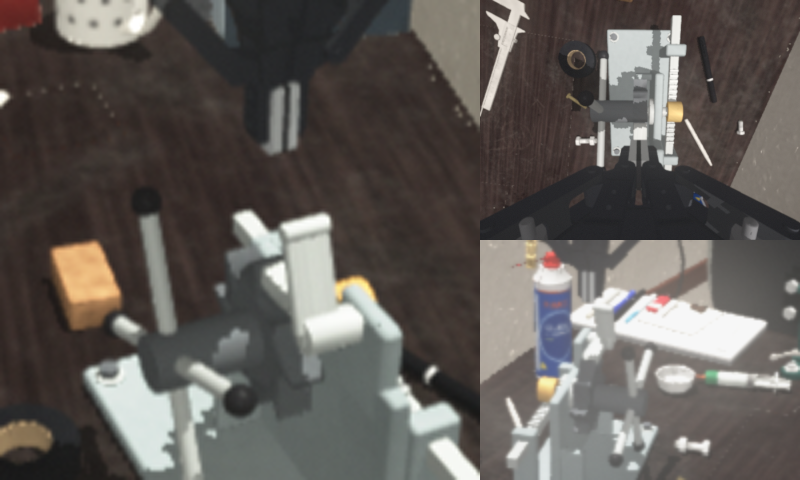

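```bash
python3 - <<'E'
from fit import *
q=[0.59202381,-0.0965958,0.24474838]
for y in(.02,.01,0,-.01,-.02):
  for z in(.15,.16,.17,.18,.19):
    print(y,z,proj('side',W(q,[.005,y,z])).round(0),end=' ')
  print()
E
```

```text
0.02 0.15 [304. 254.] 0.02 0.16 [304. 248.] 0.02 0.17 [304. 243.] 0.02 0.18 [304. 238.] 0.02 0.19 [304. 232.] 
0.01 0.15 [306. 257.] 0.01 0.16 [307. 252.] 0.01 0.17 [307. 247.] 0.01 0.18 [307. 241.] 0.01 0.19 [307. 236.] 
0 0.15 [309. 261.] 0 0.16 [310. 255.] 0 0.17 [310. 250.] 0 0.18 [310. 245.] 0 0.19 [310. 239.] 
-0.01 0.15 [312. 264.] -0.01 0.16 [313. 259.] -0.01 0.17 [313. 253.] -0.01 0.18 [313. 248.] -0.01 0.19 [313. 243.] 
-0.02 0.15 [315. 268.] -0.02 0.16 [316. 262.] -0.02 0.17 [316. 257.] -0.02 0.18 [316. 252.] -0.02 0.19 [316. 246.]
```

{"fn": "play_rows", "kwargs": {
  "series": [
    [0,0,0.4,0,0,0],
    [0,0,0.32,0,0,0],
    [-0.2,0,0,0,0,0],
    [-0.1,0,0,0,0,0],
    [-0.1,0,0,0,0,0],
    [-0.1,0,0,0,0,0],
    [-0.1,0,0,0,0,0],
    [-0.1,0,0,0,0,0],
    [-0.1,0,0,0,0,0],
    [0,0,0,0,0,0]
  ]
}}

```text
time: 2.62
eef_pos: [0.6051, -0.1398, 0.1953]
orientation: [0.616, 0.788, -0.0, 0.0]
ft_force: [0.1, 0.0, 0.5]
gripper_width: 0.004
finger_force: 0.0
```

```bash
python3 st.py 2
```

```text
2.625 frame mm [  2.2 -45.1 195.3] F [0.1 0.  0.5] w 0.003526798049809782
[[0.001, 1.0, -0.0], [1.0, -0.001, -0.001], [-0.001, -0.0, -1.0]]
```

{"fn": "play_rows", "kwargs": {
  "series": [
    [-0.1,0,0,0,0,0],
    [-0.1,0,0,0,0,0]
  ]
}}

```text
time: 2.88
eef_pos: [0.6075, -0.1488, 0.1952]
orientation: [0.615, 0.788, -0.0, -0.0]
ft_force: [-0.9, 1.4, -0.7]
gripper_width: -0.001
finger_force: 0.7
```

```bash
cat > mont.py <<'E'
import cv2,numpy as np,sys
k=sys.argv[1]
g=lambda n:cv2.imread(f'pics/{n}{k}.png')
cv2.imwrite(f'pics/c{k}.png',np.hstack([cv2.resize(g('side')[200:330,250:350],(400,520),interpolation=2),cv2.resize(g('scene')[150:254,270:350],(400,520),interpolation=2)]))
E
python3 st.py 3 side scene; python3 mont.py 3
```

```text
2.875 frame mm [  2.3 -54.4 195.2] F [-0.9  1.4 -0.7] w -0.0010795896039695213
[[-0.0, 1.0, -0.0], [1.0, 0.0, 0.0], [0.0, -0.0, -1.0]]
```

View pics/c3.png

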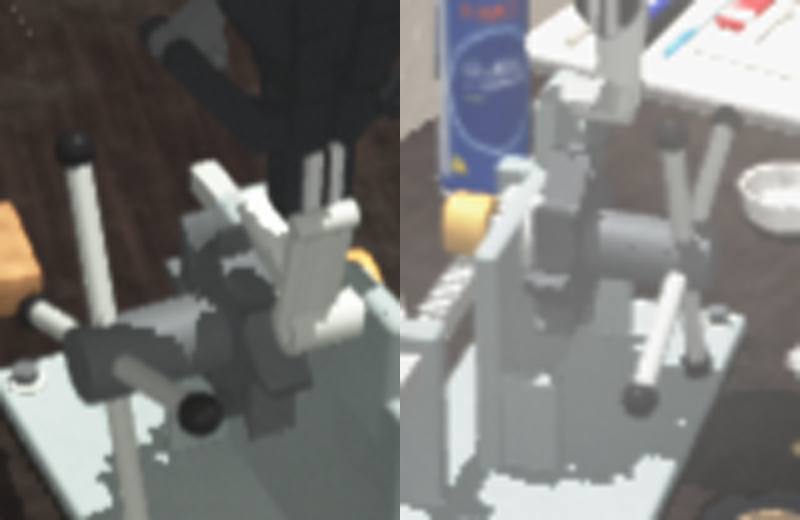

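The side view shows the tab pushed right by the finger, with its top edge at about (330,254) px, and the top spoke unmoved.

```bash
python3 - <<'E'
from fit import *
q=[0.59202381,-0.0965958,0.24474838]
for p in np.arange(0,.85,.1): print(p.round(1),proj('side',W(q,tab(p))).round(1),tab(p)[1:].round(4))
E
```

```text
0.0 [321.  245.7] [-0.0419  0.2058]
0.1 [322.8 246.7] [-0.0469  0.2074]
0.2 [324.6 248. ] [-0.0521  0.2084]
0.3 [326.4 249.6] [-0.0574  0.2089]
0.4 [328.3 251.6] [-0.0627  0.2089]
0.5 [330.1 253.9] [-0.068   0.2084]
0.6 [331.9 256.6] [-0.0732  0.2073]
0.7 [333.7 259.5] [-0.0782  0.2058]
0.8 [335.4 262.6] [-0.0831  0.2037]
```

{"fn": "play_rows", "kwargs": {
  "series": [
    [0.12,0,0,0,0,0],
    [0,0,-0.5,0,0,0],
    [0,0,-0.4,0,0,0],
    [0.6,-0.3,0,0,0,0],
    [0.6,-0.3,0,0,0,0],
    [0.6,-0.3,0,0,0,0],
    [0.56,-0.14,0,0,0,0],
    [0,0,0.5,0,0,0],
    [0,0,0.62,0,0,0],
    [0,0,0,0,0,0]
  ]
}}

```text
time: 4.22
eef_pos: [0.5253, -0.0406, 0.1828]
orientation: [0.615, 0.788, -0.001, -0.002]
ft_force: [-0.3, -0.8, 0.6]
gripper_width: -0.0
finger_force: 0.0
```

```bash
python3 st.py 4
```

```text
4.225 frame mm [-51.1  70.5 182.8] F [-0.3 -0.8  0.6] w -0.0004210776509920124
[[-0.001, 1.0, -0.004], [1.0, 0.001, 0.001], [0.001, -0.004, -1.0]]
```

{"fn": "play_rows", "kwargs": {
  "series": [
    [-0.3,0,0,0,0,0],
    [-0.15,0,0,0,0,0],
    [-0.15,0,0,0,0,0],
    [-0.15,0,0,0,0,0],
    [-0.15,0,0,0,0,0],
    [-0.15,0,0,0,0,0],
    [-0.15,0,0,0,0,0],
    [-0.15,0,0,0,0,0],
    [-0.1,0,0,0,0,0],
    [0,0,0,0,0,0]
  ]
}}

```text
time: 5.48
eef_pos: [0.5446, -0.112, 0.1842]
orientation: [0.616, 0.788, -0.0, 0.0]
ft_force: [0.6, -0.5, 0.5]
gripper_width: -0.0
finger_force: 0.0
```

{"fn": "play_rows", "kwargs": {
  "series": [
    [-0.06,0,0,0,0,0],
    [-0.06,0,0,0,0,0],
    [0,0,0,0,0,0]
  ]
}}

```text
time: 5.85
eef_pos: [0.5461, -0.1173, 0.1843]
orientation: [0.616, 0.788, -0.0, 0.0]
ft_force: [-0.3, -0.4, -0.5]
gripper_width: 0.0
finger_force: 0.4
```

```bash
python3 st.py 5 side scene; python3 mont.py 5
```

```text
5.85 frame mm [-49.6  -9.  184.3] F [-0.3 -0.4 -0.5] w 0.00018952672108213248
[[0.0, 1.0, 0.0], [1.0, -0.0, -0.0], [-0.0, 0.0, -1.0]]
```

View pics/c5.png

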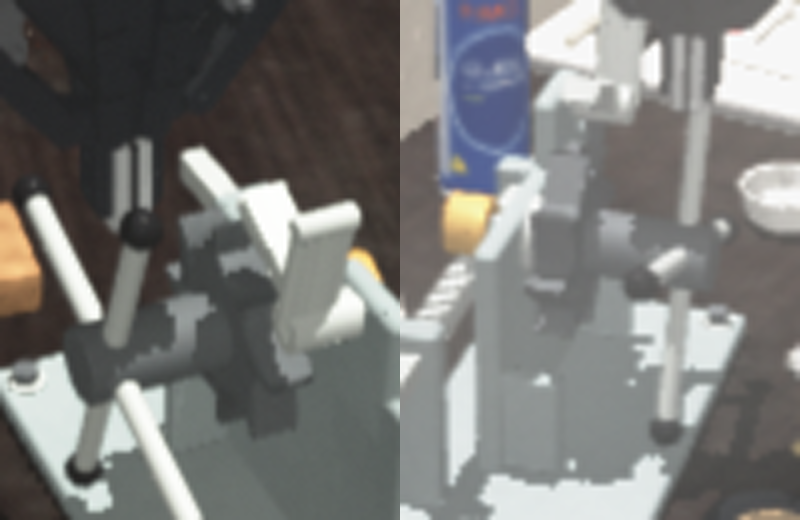

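The top ball now sits at side px (285,257) and leans right. I'll fit the angle.

```bash
cat > ang.py <<'E'
from fit import *
q=[0.59202381,-0.0965958,0.24474838]
def ang(o):
    f=lambda a:np.concatenate([proj(n,W(q,ball(a[0],k)))-c for n,k,c in o])
    r=least_squares(f,[.3]);print('lean deg',np.degrees(r.x),'turn from start fit',r.x+.3912,f(r.x).round(1))
    for n,k,c in o:
        r=least_squares(lambda a:proj(n,W(q,ball(a[0],k)))-c,[.3]);print(n,k,np.degrees(r.x))
E
python3 - <<'E'
from ang import *
ang([('side',0,[285.25,257.5]),('side',3,[256.75,247.5]),('side',2,[271.25,317.5]),('scene',3,[318.2,206]),('scene',2,[323,236.4])])
E
```

```text
lean deg [19.1487439] turn from start fit [0.72540863] [-0.2 -0.4  0.2  0.3 -1.  -0.8 -0.3  0.6 -0.4 -0.6]
side 0 [19.5846612]
side 3 [19.55765804]
side 2 [17.70666846]
scene 3 [20.15397428]
scene 2 [19.63626972]
```

{"fn": "play_rows", "kwargs": {
  "series": [
    [-0.04,0,0,0,0,0],
    [0,0,0,0,0,0],
    [0.2,0,0,0,0,0],
    [0,0,-0.6,0,0,0],
    [0,0,-0.54,0,0,0],
    [-0.7,0.3,0,0,0,0],
    [-0.7,0.4,0,0,0,0],
    [-0.64,0.34,0,0,0,0],
    [0,0,0.5,0,0,0],
    [0,0,0.42,0,0,0]
  ]
}}

```text
time: 7.2
eef_pos: [0.6195, -0.1957, 0.1946]
orientation: [0.616, 0.788, -0.0, 0.0]
ft_force: [-0.1, 0.1, 1.1]
gripper_width: 0.002
finger_force: 0.0
```

```bash
python3 st.py 6 side scene; python3 mont.py 6
```

```text
7.2 frame mm [   2.6 -102.8  194.6] F [-0.1  0.1  1.1] w 0.0020856515378100023
[[0.0, 1.0, 0.0], [1.0, -0.0, -0.0], [-0.0, 0.0, -1.0]]
```

View pics/c6.png

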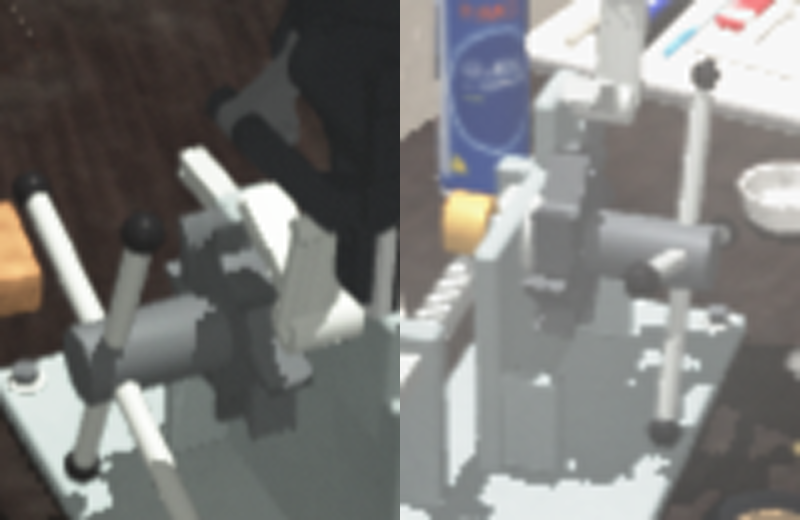

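```bash
python3 - <<'E'
from ang import *
ang([('side',0,[285.5,258.25]),('side',3,[257.25,246.75]),('side',2,[270.25,316.5]),('scene',0,[331.2,164.8]),('scene',3,[317.8,205.6]),('scene',2,[322.6,236.4])])
E
```

```text
lean deg [20.32647459] turn from start fit [0.74596391] [ 0.1 -0.2 -0.1  0.4 -0.4 -0.7 -1.  -0.   0.2  0.3 -0.2 -0.4]
side 0 [20.45334808]
side 3 [21.10130279]
side 2 [19.35613023]
scene 0 [28.16512566]
scene 3 [20.68418474]
scene 2 [21.08838464]
```

{"fn": "play_rows", "kwargs": {
  "series": [
    [0.2,0,0,0,0,0],
    [0.1,0,0,0,0,0],
    [0.1,0,0,0,0,0],
    [0.1,0,0,0,0,0],
    [0.1,0,0,0,0,0],
    [0.1,0,0,0,0,0],
    [0.1,0,0,0,0,0],
    [0,0,0,0,0,0]
  ]
}}

```text
time: 8.3
eef_pos: [0.6093, -0.1562, 0.1952]
orientation: [0.615, 0.788, 0.0, -0.0]
ft_force: [-0.6, -0.9, 0.1]
gripper_width: -0.001
finger_force: 0.0
```

Now at y about -62. I'll press on until resistance shows.

{"fn": "play_rows", "kwargs": {
  "series": [
    [0.06,0,0,0,0,0],
    [0.06,0,0,0,0,0],
    [0,0,0,0,0,0]
  ]
}}

```text
time: 8.68
eef_pos: [0.6085, -0.1541, 0.1955]
orientation: [0.616, 0.787, -0.001, 0.002]
ft_force: [2.6, -9.1, -2.0]
gripper_width: 0.002
finger_force: 3.6
```

{"fn": "play_rows", "kwargs": {
  "series": [
    [0.04,0,0,0,0,0],
    [0.04,0,0,0,0,0],
    [0,0,0,0,0,0]
  ]
}}

```text
time: 9.05
eef_pos: [0.6082, -0.1535, 0.1958]
orientation: [0.617, 0.787, -0.002, 0.004]
ft_force: [6.4, -15.7, -5.1]
gripper_width: -0.002
finger_force: 7.1
```

```bash
python3 st.py 7
```

```text
9.05 frame mm [  1.9 -59.2 195.8] F [  6.4 -15.7  -5.1] w -0.0017094759770899359
[[0.005, 1.0, 0.002], [1.0, -0.005, -0.008], [-0.008, 0.002, -1.0]]
```

{"fn": "play_rows", "kwargs": {
  "series": [
    [-0.3,0,0,0,0,0],
    [-0.3,0,0,0,0,0],
    [0,0,-0.6,0,0,0],
    [0,0,-0.8,0,0,0],
    [0,0,-0.8,0,0,0],
    [0,0,0,0,0,0],
    [0,0,0,0,0,0]
  ]
}}

```text
time: 9.93
eef_pos: [0.6142, -0.1763, 0.3047]
orientation: [0.615, 0.788, -0.0, -0.0]
ft_force: [-1.2, 0.5, 0.4]
gripper_width: -0.004
finger_force: 0.0
```

```bash
python3 st.py 8 side scene; python3 mont.py 8
```

```text
9.925 frame mm [  2.2 -82.7 304.7] F [-1.2  0.5  0.4] w -0.0037561856045629856
[[-0.0, 1.0, -0.001], [1.0, 0.0, 0.001], [0.001, -0.001, -1.0]]
```

View pics/c8.png

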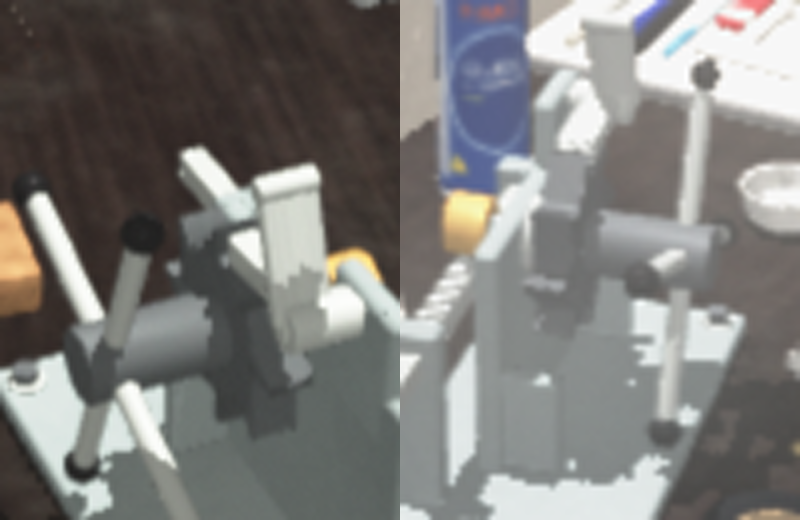

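The tab top is at side px (322,245), the same as in the seated start picture. I'll check that numerically against the first picture.

```bash
python3 - <<'E'
import cv2,numpy as np
for n,(r0,r1,c0,c1) in (('side',(238,275,312,334)),('scene',(163,172,300,318))):
    a,b=[cv2.cvtColor(cv2.imread(f'pics/{n}{k}.png'),6)[r0:r1,c0:c1].astype(float) for k in(0,8)]
    print(n,'mean absdiff',np.abs(a-b).mean(),'shift',cv2.phaseCorrelate(a,b,cv2.createHanningWindow(a.shape[::-1],cv2.CV_64F)))
# template: tab top patch
a,b=[cv2.cvtColor(cv2.imread(f'pics/side{k}.png'),6) for k in(0,8)]
U=lambda x:cv2.resize(x,None,fx=8,fy=8,interpolation=2)
m=cv2.matchTemplate(U(b[234:266,305:345]),U(a[239:256,312:334]),5);v=cv2.minMaxLoc(m);print(v[1],np.array(v[3])/8-[7,5])
E
```

```text
side mean absdiff 10.52948402948403 shift ((-0.3080035413315674, -0.07266423090342045), 0.9603146341797845)
scene mean absdiff 1.5555555555555556 shift ((-0.004553858640463204, 0.39908888509082363), 0.8186749051237056)
0.98005610704422 [-0.125 -0.125]
```

```bash
python3 -c "
from workcell import arm
print(arm.sign_off())"
```

```text
the job is handed in; nothing more can be done
None
```

The pawl was lifted, the wheel turned back one notch (about 43° measured of the 45°, inside the drop-in window), and the pawl pressed back down. Its tab is within 0.3 px of its starting seated position, and the job was handed in at about 10 s with the arm clear of everything.

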